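Unlock the glass module and dock it in the test station

ROBOT

A 6-joint arm with a two-finger parallel gripper is mounted at the origin on the work surface. World frame = base frame: x ahead of the robot, y to its left, z up, the work surface at z = 0. Lengths are in m, angles in rad, forces in N, time in s.
With the tool pointing down it reaches from about 0.375 to 0.925 m from the base axis. Payload 5.7 kg.
Tool frame: the origin (TCP) lies at the very end of the fingers, on their centre line; the grasp point (between the pads) lies robot.grasp_offset behind it (robot.grasp_offset is the distance from the TCP to the grasp point, in m); z points along the fingers, y is the direction in which the jaws open and shut (so a half turn about z gives the same grasp; the last joint's range is limited). The gripper opens to 85 mm and grips with 20 to 120 N. Pads are 22 mm wide; open, the fingers measure 114 mm over their backs; the gripper's body (76 mm by 85 mm) begins 54 mm behind the grasp point. The pads swing forward as they close: fully open they stand 13 mm farther back than shut.
Start: joints at [-1.386, 0.359, 1.51, -0, 1.272, -0.115], TCP at [0.177, -0.573, 0.231] pointing down, gripper open.
Joint ranges: [-2.97, 2.97], [-1.01, 2.36], [0.21, 2.38], [-0.96, 4.11], [0.2, 2.71], [-2.98, 2.98]. Speed limits (rad/s): [2.39, 2.39, 3.14, 3.14, 3.14, 3.14].

INTERFACE

Orientations are given as a unit quaternion [w, x, y, z].
In Python, from plant import observe, grab_frame, robot gives the robot as it stands. The module is installed in compiled form; this text tells all that it offers.
- The arm moves only by the tool apply_moves, never from a script. Its argument "plan" is a list that holds one entry, the list of rows, each a list of 7 numbers: the closure in counts, from 0 (fully open) to 255 (shut), then the shift along the tool's x, y, z in mm, then the turn, a rotation vector about the tool's x, y, z in units of 5 degrees (1.0 is 5 degrees). A call has 1 to 8 rows; each row is the pose to reach, as a shift and turn from the pose commanded when the call began, along the tool's axes at that moment; what a row does not reach only later rows make up. A row lasts 1/12 s, in which the tool goes at most 41.7 mm and 7.16 degrees, less where a joint would pass 70% of its speed; a pose out of reach is approached as far as the arm can. A call with a gripper value outside its range is refused whole. The fingers move at their own pace and stop on an object; the grip force is fixed at half the most. Time passes only in rows, so rows that repeat a pose let the fingers close. It gives the time, the measured TCP pose, the force and the opening at its end, in the units of the state.
- observe(): the state, without advancing time (a new reading comes with each control period).
- grab_frame(name): name is "side" or "top" or "wrist"; returns a dict with "img" (420x560x3 uint8, red, green, blue), "camera_matrix" (3x3 intrinsics, pixels), "R" (3x3) and "t" (3): a world point X has camera coordinates R X + t; the wrist camera has in their place "tool_from_camera" (4x4, takes a point from camera to tool coordinates, whose origin is the TCP and whose axes are the flange's). Camera axes: x right, y down, z forward; pixel columns grow to the right and rows downward; lengths in m; the calibration is good to about 2 mm. A picture is of the moment at which its call begins: read the wrist's pose just before it. There is no depth.
- robot.finish_job(): hands the job in, once; it reports no verdict.
The state is a dict: "t": time; "joint_positions": joint angles; "joint_vel": joint speeds; "effort": joint torques, N m; "tcp_pos": TCP position; "ee_rot": TCP orientation; "contact_force": force on the tool from outside, world axes, zero at the start; "torque": the same for the moment, N m; "grip_width": opening from 0.0 (shut) to 1.0 (fully open).
Only numpy, scipy, OpenCV 4.12 (cv2) and the standard library are available. Lean on these libraries where they do the work, as an engineer would, in place of code of your own. Each camera call takes 0.05 s, during which the arm holds its last target.

TASK

Unlock the glass-tube module in the grey carrying case by setting its code: turn the orange dial so its white pointer is at the blue dot and the purple dial so its white pointer is at the yellow dot. Then lift the module out by its tall black handle, set it down on the white landing in front of the test station's bay, red grip towards the open end, and let go. Take it again by the red tail grip and slide it under the clear roof until it is fully home against the back, then release it; leave the dials at the code, keep the module upright and leave everything else alone.

Things in the scene. Friction and masses are not known exactly. Their poses are not given: they have to be found in the camera images.
- case: Grey carrying case, fixed, 330 (x) x 110 x 34 high. Origin: centre of underside. Module lies in its 12 deep recess (2 mm play at ends, 3 at sides), axes alike. Orange dial at x=+109, purple at x=-109. Five deck dots round each dial's outer side, 45 from its axis, 50 deg apart, counter-clockwise from above: white, yellow, green (straight away from module), blue, red. Black carrying loop at +y, to y=85.
- dial_front (a joint): Orange dial's angle, rad, counter-clockwise from above positive, range +-1.95. 0: pointer at green dot; +0.873: at blue dot (its code, within 0.2; nearer lifts freer). Stays where left (friction 0.05 N m). Away from the code its disc overhangs the module's end and blocks lifting; at the code the disc's flat faces the module.
- dial_tail (a joint): Purple dial, same sense; 0 = pointer at its green dot (outwards), -0.873 = pointer at its yellow dot (its code; within 0.2 counts). Otherwise like the orange dial.
- dial_front_grip (a point): On the orange dial's vertical axis, in its bar grip, 76 above the table. Bar 40 long along this point's x (which points where the white pointer points), 14 thick along y; top 14 above this point, foot 18 below. Below it a disc of 35 radius, its top 34 below this point.
- dial_tail_grip (a point): The same on the purple dial.
- module: Glass-tube module, 0.35 kg: plywood base 170 (x) x 70 (y) x 12 with a glass U-tube, 72 high over the handle. Origin: centre of its underside; +x is the front (dark block), -x the tail. Stands at z=22 in the case, 10 on the station.
- module_handle (a point): In the tall black handle, a fin 40 (x) x 16 (y) from 12 to 72 above the module's underside; this point is 53 above the underside (19 below the top), at module x=+20, near the centre of mass. The tubes beside it reach 29 above the underside.
- module_tail (a point): In the red tail grip, a block 22 (x) x 16 (y) from 12 to 42 above the module's underside; this point is 29 above the underside (13 below the top), at module x=-42.
- station: Test station, fixed: white base 10 thick, 130 wide, x=-215 to +97; its open -x part is the landing; blue bay with clear roof x=+2 to +97. Origin: under the module's centre when home. Module goes in along +x, axes alike, tail to -x. Channel 76 wide (3 play a side), roof 92 to 98 above table, back stop at x=85. Guides 12 high from the bay out to x=-48, flaring to about 100 wide at x=-84.
- home (a point): On the station's floor (10 above the table), where the module's origin lies when fully home; axes as the station's. The landing spot, module still wholly outside the roof, is around x=-110 from here.
- amber_bottle: Bystander, leave alone: brown glass bottle, 52 dia x 120 high, standing between case and station (mm).
- beaker: Bystander, leave alone: open glass beaker, 72 dia x 90 high (mm).
- white_jar: Bystander, leave alone: white jar, 64 dia x 75 high (mm).
- clear_bottle: Bystander, leave alone: green glass bottle, 60 dia x 140 high (mm).
- screwdriver: Bystander, leave alone: red-handled screwdriver lying down (mm).
- stopper_tray: Bystander, leave alone: blue open tray 120 x 90 x 35 (mm).
- sleeve_box: Bystander, leave alone: small cardboard box 100 x 70 x 50 (mm).
Not all that is in view belongs to the job. Leave any pink or turquoise look-alike of the module alone.

How it is judged:
On the way, in this order (a step that is already met when the one before it is completed fails the run):
1. both dials stand at the code (within 0.2 rad) while the module still lies in the case (value of joint dial_front between 0.673 and 1.073 rad and value of joint dial_tail between -1.073 and -0.673 rad and distance between module and case below 0.03 m), for 0.2 s.
2. the module stands upright on the landing, tail outwards (within 0.35 rad), its origin 30 to 160 mm before home and within 35 mm of the bay's centre line, let go (x of module in the frame of home between -0.16 and -0.03 m and y of module in the frame of home between -0.035 and 0.035 m and z of module in the frame of home between -0.004 and 0.004 m and angle between module's own z axis and vertical below 0.06 rad and x of module_tail in the frame of home below -0.065 m and angle between the x axis of module and the x axis of home, either way round below 0.35 rad and contact force between the fingers and module below 0.1 N and linear speed of module below 0.02 m/s), for 0.2 s.
At the end, for the whole second after the job is handed in: The module stands in the bay fully home: its origin within 6 mm of the home point along the bay and 5 mm across, flat on the floor within 4 mm, in line within 0.08 rad, tail outwards, released and at rest; both dials still within 0.2 rad of the code (orange +0.873, purple -0.873) (value of joint dial_front between 0.673 and 1.073 rad and value of joint dial_tail between -1.073 and -0.673 rad and x of module in the frame of home between -0.006 and 0.004 m and y of module in the frame of home between -0.005 and 0.005 m and z of module in the frame of home between -0.004 and 0.004 m and angle between the x axis of module and the x axis of home, either way round below 0.08 rad and x of module_tail in the frame of home below -0.03 m and angle between module's own z axis and vertical below 0.05 rad and contact force between the fingers and module below 0.1 N and linear speed of module below 0.01 m/s); the robot touches nothing.
It fails at once if the module is tipped by more than 0.6 rad (angle between module's own z axis and vertical above 0.6 rad).
It fails at once if a bystander is moved by more than 30 mm (distance of any of amber_bottle, beaker, white_jar, clear_bottle, screwdriver, stopper_tray, sleeve_box from where it was at the start of the episode above 0.03 m).
It also fails if it takes over 67 s, if anything falls off the work surface, if the arm or the gripper's body presses on something with over 40 N, if the wrist force passes 120 N, or if a joint passes its speed limit or range.

## Working session

There is one attempt and no reset: what is moved stays moved. The work goes in short steps, Python scripts to look and compute and a tool call to move; the robot and the scene stay as the last step left them, time stands still between calls to the robot, and variables do not carry over. Pictures are saved under pics/ and viewed, and the job is handed in when it is done.

Besides the shell and the picture viewer there is one more tool, called after "Request:" as name(argument=value, ...), one argument or row to a line, values as JSON. apply_moves: Moves the arm, as the interface text tells. Its arguments: {"type":"object","properties":{"plan":{"type":"array"}},"required":["plan"]}

```bash
mkdir -p pics; ls
python3 - <<'E'
from plant import observe, grab_frame, robot
import cv2
s=observe(); print(s); print(robot.grasp_offset)
for n in("side","top","wrist"):
    f=grab_frame(n); cv2.imwrite(f"pics/{n}0.png",f["img"][:,:,::-1]); print(n,f["camera_matrix"],f.get("R"),f.get("t"),f.get("tool_from_camera"))
E
```

```text
pics
{'t': 0.0, 'joint_positions': array([-1.38607345e+00,  3.59519594e-01,  1.51142920e+00, -3.06036252e-05,
        1.27249179e+00, -1.15136543e-01]), 'joint_vel': array([ 0.00029171,  0.00227193, -0.00042561,  0.00080334,  0.00049985,
       -0.00026354]), 'effort': array([ 1.63061119e-03, -5.27612722e+01, -2.78619647e+01, -3.58038205e-04,
        1.31223147e-02, -8.05852185e-08]), 'tcp_pos': array([ 0.17706785, -0.57257017,  0.23044612]), 'ee_rot': array([-9.22898260e-04,  9.88780484e-01,  1.49373026e-01, -4.67542336e-05]), 'contact_force': array([-0.90309027,  0.73352634,  0.53193239]), 'torque': array([ 0.01534018, -0.00080138, -0.08646724]), 'grip_width': 1.0006019111175226}
0.0187
side [[425.73269086   0.         274.14921896]
 [  0.         425.73269086 210.49075983]
 [  0.           0.           1.        ]] [[-0.99650262 -0.08354942 -0.00142134]
 [-0.06161374  0.746151   -0.66291962]
 [ 0.05644708 -0.66051357 -0.74868922]] [0.51789464 0.07057989 1.22457467] None
top [[495.84574582   0.         280.66498155]
 [  0.         495.84574582 207.97023047]
 [  0.           0.           1.        ]] [[ 0.00247799 -0.99999586  0.00146222]
 [-0.99392231 -0.00262386 -0.11005249]
 [ 0.11005587 -0.00118063 -0.9939247 ]] [0.02488855 0.49426122 1.66623416] None
wrist [[303.2222603    0.         280.54723324]
 [  0.         303.2222603  210.63585455]
 [  0.           0.           1.        ]] None None [[ 4.19392839e-04 -9.56935249e-01 -2.90301143e-01  7.37382653e-02]
 [ 9.99999634e-01  1.84669599e-04  8.35945165e-04 -1.26276493e-03]
 [-7.46335599e-04 -2.90301387e-01  9.56934976e-01 -1.43387215e-01]
 [ 0.00000000e+00  0.00000000e+00  0.00000000e+00  1.00000000e+00]]
```

View pics/top0.png

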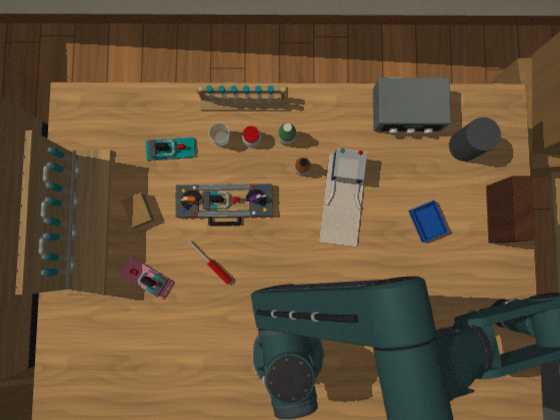

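View pics/side0.png

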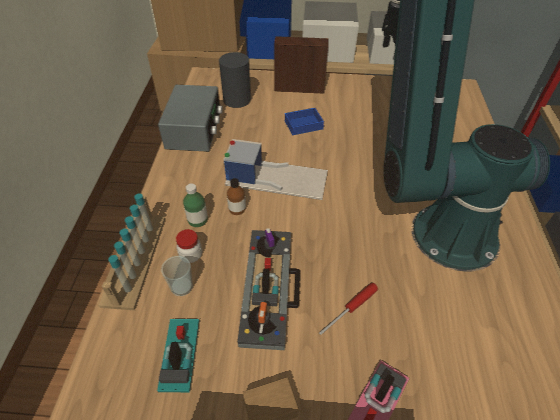

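View pics/wrist0.png

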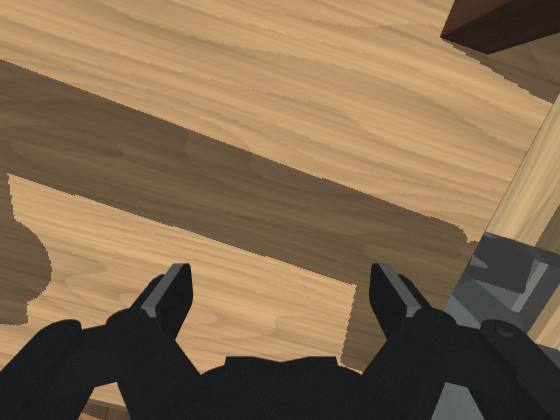

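```bash
cat > h.py <<'E'
from plant import observe, grab_frame, robot
import cv2, numpy as np
from scipy.spatial.transform import Rotation as Rn
def q2R(q): return Rn.from_quat([q[1],q[2],q[3],q[0]]).as_matrix()
def frame(n):
    s=observe(); f=grab_frame(n)
    if n=="wrist":
        T=f["tool_from_camera"]; R=q2R(s["ee_rot"])
        Rwc=R@T[:3,:3]; c=R@T[:3,3]+s["tcp_pos"]
        f["R"]=Rwc.T; f["t"]=-Rwc.T@c
    return f
def ray(f,u,v):
    d=np.linalg.solve(f["camera_matrix"],[u,v,1.]); R=f["R"]
    return -R.T@f["t"], R.T@d
def onz(f,u,v,z):
    c,d=ray(f,u,v); return c+d*(z-c[2])/d[2]
def proj(f,X):
    p=f["camera_matrix"]@(f["R"]@np.asarray(X)+f["t"]); return p[:2]/p[2]
def crop(f,x0,y0,x1,y1,k,name):
    im=f["img"][y0:y1,x0:x1,::-1]
    cv2.imwrite(name,cv2.resize(im,None,fx=k,fy=k,interpolation=cv2.INTER_CUBIC))
E
python3 - <<'E'
from h import *
f=frame("top"); crop(f,165,170,285,240,6,"pics/tc.png"); crop(f,300,130,400,260,4.5,"pics/ts.png")
f=frame("side"); crop(f,220,220,320,360,4.2,"pics/sc.png")
E
```

```text
(no output)
```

View pics/tc.png

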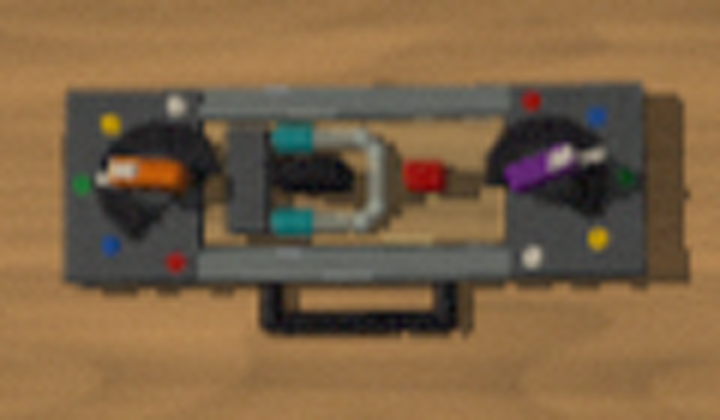

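View pics/ts.png

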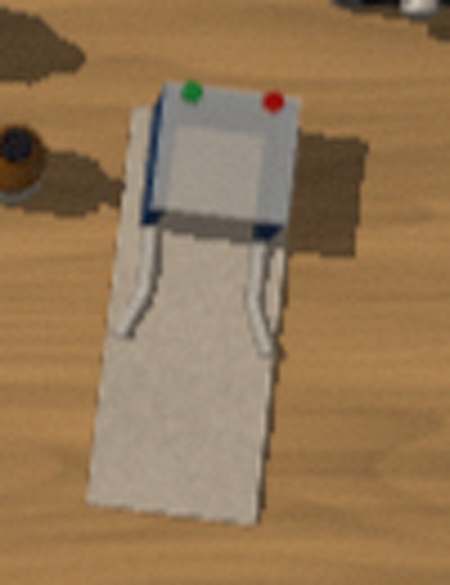

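View pics/sc.png

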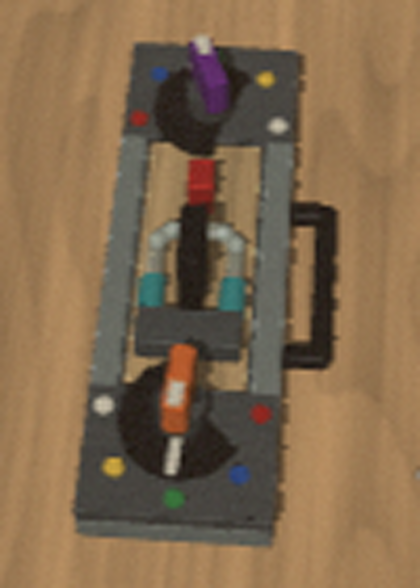

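```bash
cat >> h.py <<'E'
def fit2(M,W):
    """rigid 2D fit: W = Rot(a) M + p"""
    M=np.array(M,float);W=np.array(W,float);m=M.mean(0);w=W.mean(0);A=M-m;B=W-w
    a=np.arctan2((A[:,0]*B[:,1]-A[:,1]*B[:,0]).sum(),(A*B).sum())
    R=np.array([[np.cos(a),-np.sin(a)],[np.sin(a),np.cos(a)]]);p=w-R@m
    return a,p,np.linalg.norm(W-(M@R.T+p),axis=1)
def dots():
    P=[]
    for x,base in((.109,0),(-.109,180)):
        for k in(-100,-50,0,50,100):
            t=np.radians(base+k);P.append((x+.045*np.cos(t),.045*np.sin(t)))
    return P  # W Y G B R each
E
python3 - <<'E'
from h import *
ft=frame("top"); fs=frame("side")
o=lambda u,k,x0:(u+.5)/k-.5+x0
T=[(177,106),(111,124),(82,184),(111,245),(176,262),(532,257),(598,238),(626,178),(597,116),(532,101)]
S=[(103,405),(113,467),(174,498),(239,475),(261,414),(278,126),(265,79),None,(160,74),(139,118)]
D=dots()
W=[onz(ft,o(u,6,165),o(v,6,170),.034)[:2] for u,v in T]
a,p,r=fit2(D,W);print("top",a,p,r.round(4))
I=[i for i in range(10) if S[i]]
W2=[onz(fs,o(S[i][0],4.2,220),o(S[i][1],4.2,220),.034)[:2] for i in I]
a2,p2,r2=fit2([D[i] for i in I],W2);print("side",a2,p2,r2.round(4))
# station: base top corners z=.010
C=[(88,500),(258,524)]  # open-end: left(+y), right(-y)
for u,v in C: print(onz(ft,o(u,4.5,300),o(v,4.5,130),.010))
crop(fs,210,130,340,210,6,"pics/ss.png")
E
```

```text
top 1.5872530699620995 [0.52114385 0.22058654] [0.0004 0.0004 0.0007 0.0002 0.0006 0.0008 0.0001 0.0005 0.0009 0.0002]
side 1.587767037287577 [0.52151205 0.21869877] [0.0008 0.001  0.0005 0.0009 0.0008 0.0006 0.0009 0.0005 0.0008]
[ 0.38357064 -0.10604321  0.01      ]
[ 0.36566984 -0.23522501  0.01      ]
```

View pics/ss.png

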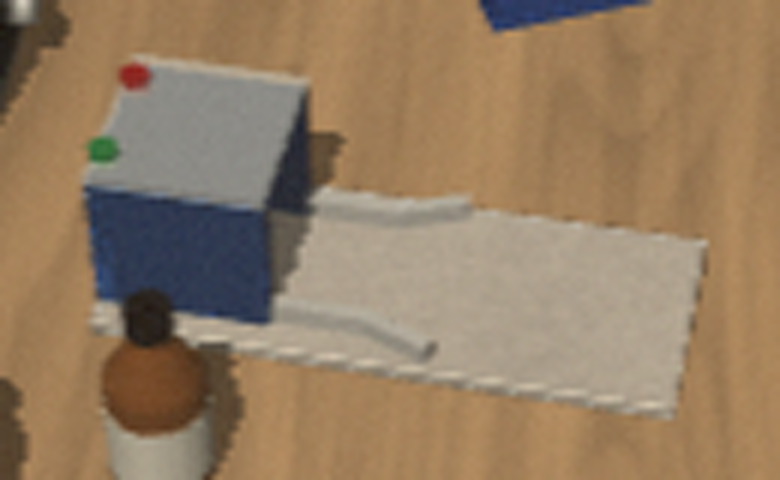

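```bash
cat >> h.py <<'E'
def plan(p,ang=None,verb=True):
    """shift in tool mm and turn (units of 5deg) to reach TCP p, tool-down with tool x at world angle ang(deg)"""
    s=observe();R=q2R(s["ee_rot"]);d=R.T@(np.array(p)-s["tcp_pos"])*1000
    cur=np.degrees(np.arctan2(R[1,0],R[0,0]))
    if ang is None: ang=cur
    c,si=np.cos(np.radians(ang)),np.sin(np.radians(ang))
    Rt=np.array([[c,si,0],[si,-c,0],[0,0,-1]])
    rv=np.degrees(Rn.from_matrix(R.T@Rt).as_rotvec())/5
    print("cur ang %.2f"%cur,"tcp",s["tcp_pos"].round(4),"shift",d.round(1),"|%.0f| rows %.1f"%(np.linalg.norm(d),np.linalg.norm(d)/41.7),"turn",rv.round(3),"t %.2f"%s["t"], "q",s["joint_positions"].round(2))
    return d,rv
E
python3 - <<'E'
from h import *
plan((.40,-.25,.26),None)
E
```

```text
cur ang 17.18 tcp [ 0.1772 -0.5731  0.2311] shift [ 308.3 -242.9  -28.8] |394| rows 9.4 turn [-0.006 -0.001  0.   ] t 0.35 q [-1.39  0.36  1.51  0.    1.27 -0.12]
```

Request:
apply_moves(
  plan=[
    [[0,308,-243,-29,0,0,0],[0,308,-243,-29,0,0,0],[0,308,-243,-29,0,0,0],[0,308,-243,-29,0,0,0],[0,308,-243,-29,0,0,0],[0,308,-243,-29,0,0,0],[0,308,-243,-29,0,0,0],[0,308,-243,-29,0,0,0]],
  ],
)

```text
t: 1.02
tcp_pos: [0.3664, -0.2976, 0.2562]
ee_rot: [0.0, 0.989, 0.149, 0.0]
contact_force: [0.8, -0.7, 0.3]
grip_width: 0.999
```

Run:
```python
from h import *
f=frame("wrist"); crop(f,0,0,560,420,1.4,"pics/w1.png")
np.savez("w1.npz",**f)
plan((.40,-.25,.26)); plan((.46,.20,.27))
```

```text
cur ang 17.33 tcp [ 0.37   -0.2913  0.2567] shift [ 40.9 -30.5  -3. ] |51| rows 1.2 turn [-0.038 -0.056  0.   ] t 1.07 q [-0.82  0.15  1.74  0.01  1.25  0.45]
cur ang 17.33 tcp [ 0.37   -0.2913  0.2567] shift [ 232.3 -442.2  -10.7] |500| rows 12.0 turn [-0.038 -0.056  0.   ] t 1.07 q [-0.82  0.15  1.74  0.01  1.25  0.45]
```

View pics/w1.png

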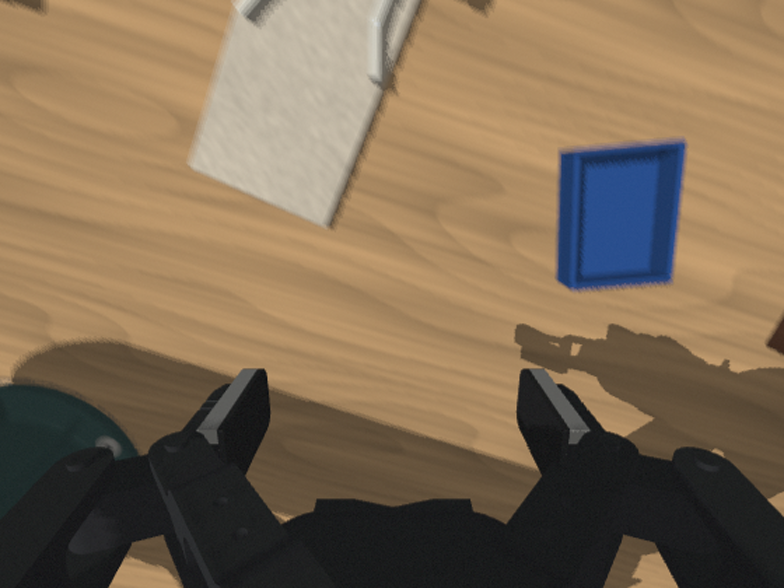

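Request:
apply_moves(
  plan=[
    [[0,232,-442,-11,0,0,0],[0,232,-442,-11,0,0,0],[0,232,-442,-11,0,0,0],[0,232,-442,-11,0,0,0],[0,232,-442,-11,0,0,0],[0,232,-442,-11,0,0,0],[0,232,-442,-11,0,0,0],[0,232,-442,-11,0,0,0]],
  ],
)

```text
t: 1.73
tcp_pos: [0.4265, 0.03, 0.2636]
ee_rot: [0.0, 0.989, 0.149, 0.0]
contact_force: [1.2, 0.2, 0.1]
grip_width: 1.002
```

Run:
```python
from h import *
plan((.46,.20,.27),10)
```

```text
cur ang 17.17 tcp [0.4265 0.03   0.2636] shift [  82.2 -152.5   -6.4] |173| rows 4.2 turn [ 0.004 -0.01   1.434] t 1.73 q [-0.09  0.07  1.81 -0.    1.26  1.18]
```

Request:
apply_moves(
  plan=[
    [[0,82,-152,-6,0,0,1],[0,82,-152,-6,0,0,1.4],[0,82,-152,-6,0,0,1.4],[0,82,-152,-6,0,0,1.4],[0,82,-152,-6,0,0,1.4],[0,82,-152,-6,0,0,1.4],[0,82,-152,-6,0,0,1.4]],
  ],
)

```text
t: 2.32
tcp_pos: [0.4597, 0.1973, 0.269]
ee_rot: [0.0, 0.996, 0.089, -0.0]
contact_force: [0.1, -0.5, -0.2]
grip_width: 1.001
```

Run:
```python
from h import *
f=frame("wrist"); crop(f,0,0,560,420,1.4,"pics/w2.png"); crop(f,0,20,560,300,1.4,"pics/w2b.png")
np.savez("w2.npz",**f)
c=np.array([.5213,.2197]);a=1.5875;R=np.array([[np.cos(a),-np.sin(a)],[np.sin(a),np.cos(a)]])
for d in dots(): print(proj(f,[*(R@d+c),.034]).round(1),end=' ')
plan((.46,.20,.27))
```

```text
[190.6  71.8] [157.9  75.3] [142.8 104.3] [155.3 136.3] [185.  149.4] [345.9 175.8] [376.2 172.8] [396.  147.4] [390.8 116.1] [362.8 102.2] cur ang 10.18 tcp [0.4595 0.1965 0.269 ] shift [ 1.1 -3.3 -1. ] |4| rows 0.1 turn [0.009 0.012 0.   ] t 2.37 q [ 0.27  0.18  1.67 -0.    1.3   1.66]
```

View pics/w2.png

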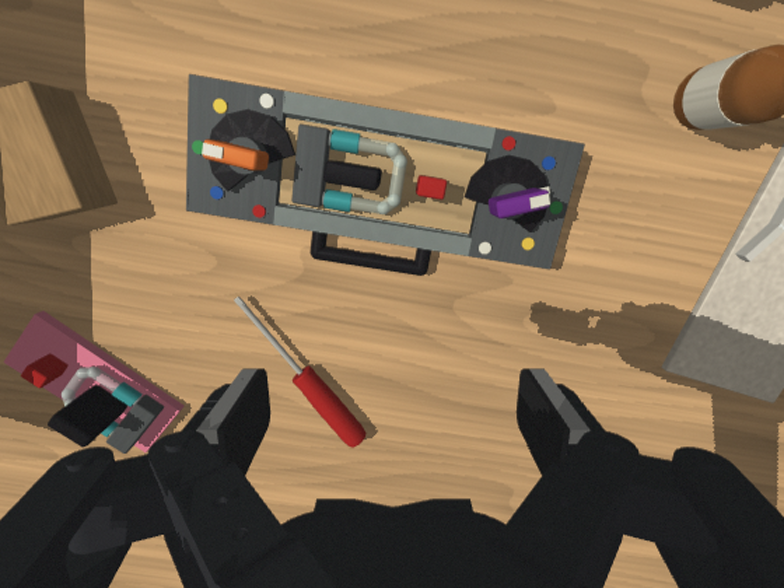

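Run:
```python
from h import *
f=dict(np.load("w2.npz")); 
a=f["img"][90:130,130:200,::-1];b=f["img"][120:160,335:405,::-1]
im=np.vstack([cv2.resize(x,None,fx=7,fy=7,interpolation=cv2.INTER_CUBIC) for x in(a,b)])
cv2.imwrite("pics/dials.png",im)
```

```text
(no output)
```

View pics/dials.png

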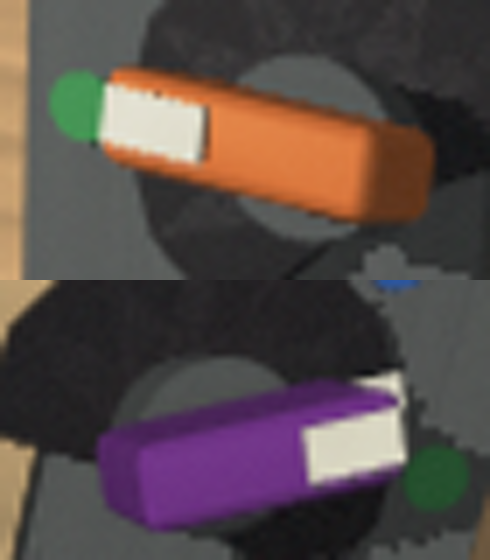

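Run:
```python
from h import *
f=dict(np.load("w2.npz"))
c=np.array([.5213,.2197]);a=1.5875;R=np.array([[np.cos(a),-np.sin(a)],[np.sin(a),np.cos(a)]])
def o(u,v,x,y): return onz(f,(u+.5)/7-.5+x,(v+.5)/7-.5+y,.090)[:2]
for nm,t,b,ax in(("or",o(105,112,130,90),o(364,172,130,90),.109),("pu",o(403,432-280,335,120),o(150,492-280,335,120),-.109)):
    d=t-b; w=np.degrees(np.arctan2(d[1],d[0])); print(nm,"tip",t,"tail",b,"len",np.linalg.norm(d),"mid",(t+b)/2,"axis",R@[ax,0]+c,"world ang",w,"theta",w-np.degrees(a)-(0 if ax>0 else 180))
```

```text
or tip [0.51979327 0.34788312] tail [0.51821648 0.31062986] len 0.037286612142341455 mid [0.51900487 0.32925649] axis [0.51947938 0.32868479] world ang 87.5763276349949 theta -3.38072234202329
pu tip [0.53038259 0.09310343] tail [0.51515473 0.12788329] len 0.03796743024759616 mid [0.52276866 0.11049336] axis [0.52312062 0.11071521] world ang -66.35448730731586 theta -337.31153728433407
```

Run:
```python
from h import *
plan((.5193,.3288,.13),87.6)
```

```text
cur ang 10.18 tcp [0.4595 0.1965 0.269 ] shift [  82.3 -119.7  138.8] |201| rows 4.8 turn [-1.0000e-03  1.6000e-02 -1.5485e+01] t 2.37 q [ 0.27  0.18  1.67 -0.    1.3   1.66]
```

Request:
apply_moves(
  plan=[
    [[0,82,-120,139,0,0,-15.5],[0,82,-120,139,0,0,-15.5],[0,82,-120,139,0,0,-15.5],[0,82,-120,139,0,0,-15.5],[0,82,-120,139,0,0,-15.5],[0,82,-120,139,0,0,-15.5],[0,82,-120,139,0,0,-15.5],[0,82,-120,139,0,0,-15.5]],
  ],
)

```text
t: 3.03
tcp_pos: [0.5196, 0.328, 0.1292]
ee_rot: [0.0, 0.83, 0.557, -0.001]
contact_force: [0.4, -0.0, -0.1]
grip_width: 1.0
```

Run:
```python
from h import *
plan((.5193,.3288,.0575),87.6)
```

```text
cur ang 67.73 tcp [0.5196 0.328  0.1292] shift [ 0.8 -0.4 71.7] |72| rows 1.7 turn [-0.02   0.022 -3.974] t 3.03 q [ 0.45  0.48  1.59 -0.    1.08  0.84]
```

Request:
apply_moves(
  plan=[
    [[0,1,0,5,0,0,-4],[0,1,0,20,0,0,-4],[0,1,0,45,0,0,-4],[0,1,0,72,0,0,-4],[0,1,0,72,0,0,-4],[255,1,0,72,0,0,-4],[255,1,0,72,0,0,-4],[255,1,0,72,0,0,-4]],
  ],
)

```text
t: 3.7
tcp_pos: [0.5213, 0.3311, 0.0601]
ee_rot: [0.0, 0.723, 0.691, 0.001]
contact_force: [0.3, -0.4, 0.5]
grip_width: 0.606
```

Run:
```python
from h import *
plan((.5193,.3288,.0575),141)
print(observe()["contact_force"],observe()["grip_width"])
```

```text
cur ang 87.40 tcp [0.5213 0.3311 0.0601] shift [-2.4 -1.9  2.6] |4| rows 0.1 turn [ 3.300e-02 -1.000e-03 -1.072e+01] t 3.70 q [0.45 0.57 1.64 0.   0.93 0.5 ]
[ 0.29143762 -0.36221469  0.45785181] 0.6055523352650559
```

Request:
apply_moves(
  plan=[
    [[255,0,0,0,0,0,0],[255,0,0,0,0,0,0],[255,0,0,0,0,0,0],[255,0,0,0,0,0,0]],
  ],
)

```text
t: 4.03
tcp_pos: [0.5196, 0.3318, 0.0604]
ee_rot: [-0.0, 0.723, 0.691, 0.001]
contact_force: [-5.2, -0.2, 13.2]
grip_width: 0.152
```

Run:
```python
from h import *
plan((.5193,.3288,.0575),141)
s=observe();print(s["contact_force"],s["torque"],s["grip_width"])
```

```text
cur ang 87.47 tcp [0.5196 0.3318 0.0604] shift [-3.  -0.2  2.9] |4| rows 0.1 turn [ 9.0000e-03 -1.1000e-02 -1.0706e+01] t 4.03 q [0.46 0.57 1.64 0.   0.93 0.5 ]
[-5.21039835 -0.15743689 13.24013563] [-0.10974927  0.70450032 -0.10553235] 0.15196323223638097
```

Request:
apply_moves(
  plan=[
    [[255,0,-0.2,0,0,0,-1.4],[255,0,-0.5,0,0,0,-2.8],[255,-0.2,-1,0,0,0,-4.2],[255,-0.4,-1.4,0,0,0,-5.6],[255,-0.6,-1.8,0,0,0,-7],[255,-0.8,-2.1,0,0,0,-8.4],[255,-1,-2.4,0,0,0,-9.8],[255,-1.1,-2.5,0,0,0,-10.8]],
  ],
)

```text
t: 4.7
tcp_pos: [0.5166, 0.3305, 0.0604]
ee_rot: [-0.0, 0.327, 0.945, 0.0]
contact_force: [-5.6, -2.5, 15.2]
grip_width: 0.158
```

Run:
```python
from h import *
plan((.5193,.3288,.0575),141)
s=observe();print(s["contact_force"],s["torque"],s["grip_width"])
```

```text
cur ang 141.83 tcp [0.5166 0.3305 0.0604] shift [-3.2  0.3  2.9] |4| rows 0.1 turn [ 0.002 -0.007  0.167] t 4.70 q [ 0.46  0.57  1.64  0.    0.93 -0.45]
[-5.61013407 -2.51891423 15.20574175] [-0.16463251  0.97990962 -0.1024374 ] 0.15766707974755065
```

Request:
apply_moves(
  plan=[
    [[0,0,0,0,0,0,0],[0,0,0,0,0,0,0],[0,0,0,0,0,0,0],[0,0,0,-10,0,0,0],[0,0,0,-40,0,0,0],[0,0,0,-80,0,0,0],[0,0,0,-80,0,0,0]],
  ],
)

```text
t: 5.28
tcp_pos: [0.5216, 0.3324, 0.1457]
ee_rot: [0.004, 0.33, 0.944, 0.004]
contact_force: [1.8, 0.7, 0.0]
grip_width: 1.001
```

Run:
```python
from h import *
plan((.5230,.1107,.13),113.6)
s=observe();print(s["contact_force"],s["torque"],s["grip_width"])
f=frame("wrist"); crop(f,0,0,560,420,1.4,"pics/w3.png")
```

```text
cur ang 141.46 tcp [0.5216 0.3324 0.1457] shift [-139.2 -172.7   14.6] |222| rows 5.3 turn [0.129 0.025 5.572] t 5.28 q [ 0.46  0.46  1.57  0.    1.09 -0.44]
[1.77191819 0.65200749 0.01306702] [ 0.01409799 -0.05958031  0.00295316] 1.0012568296566513
```

View pics/w3.png

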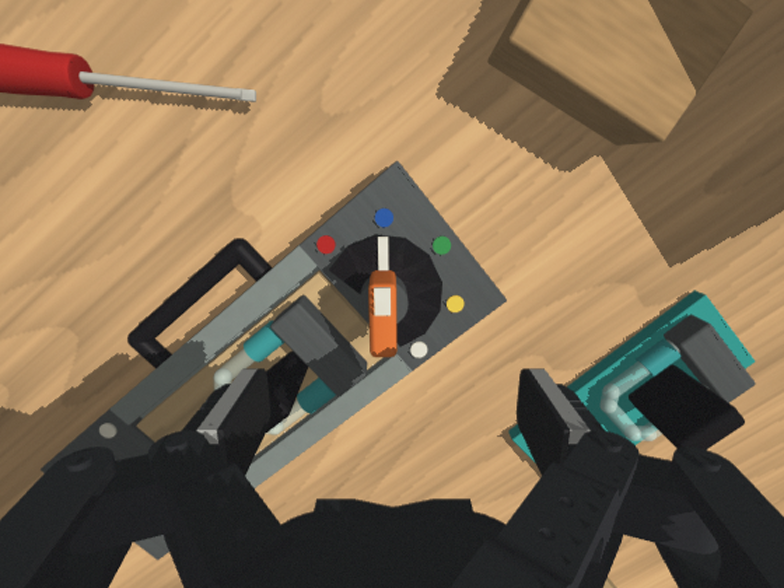

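Request:
apply_moves(
  plan=[
    [[0,-139,-173,15,0,0,5.6],[0,-139,-173,15,0,0,5.6],[0,-139,-173,15,0,0,5.6],[0,-139,-173,15,0,0,5.6],[0,-139,-173,15,0,0,5.6],[0,-139,-173,15,0,0,5.6],[0,-139,-173,15,0,0,5.6],[0,-139,-173,15,0,0,5.6]],
  ],
)

```text
t: 6.0
tcp_pos: [0.5179, 0.1076, 0.1229]
ee_rot: [-0.001, 0.55, 0.835, -0.0]
contact_force: [-0.3, -0.2, 1.3]
grip_width: 0.998
```

Run:
```python
from h import *
plan((.5230,.1107,.0575),113.6)
```

```text
cur ang 113.32 tcp [0.5179 0.1076 0.1229] shift [ 0.7  5.9 65.4] |66| rows 1.6 turn [-0.01  -0.01  -0.056] t 6.00 q [ 0.07  0.39  1.78  0.    0.97 -0.33]
```

Request:
apply_moves(
  plan=[
    [[0,1,6,20,0,0,0],[0,1,6,45,0,0,0],[0,1,6,65,0,0,0],[0,1,6,65,0,0,0],[0,1,6,65,0,0,0],[255,1,6,65,0,0,0],[255,1,6,65,0,0,0],[255,1,6,65,0,0,0]],
  ],
)

```text
t: 6.67
tcp_pos: [0.5245, 0.1121, 0.0595]
ee_rot: [0.001, 0.548, 0.836, 0.001]
contact_force: [0.0, 0.2, -0.2]
grip_width: 0.601
```

Request:
apply_moves(
  plan=[
    [[255,0,0,0,0,0,0],[255,0,0,0,0,0,0],[255,0,0,0,0,0,0],[255,0,0,0,0,0,0]],
  ],
)

```text
t: 7.0
tcp_pos: [0.523, 0.1112, 0.0603]
ee_rot: [0.0, 0.548, 0.836, -0.0]
contact_force: [-6.9, -1.7, 21.1]
grip_width: 0.148
```

Run:
```python
from h import *
plan((.5230,.1107,.0575),41)
s=observe();print(s["contact_force"],s["torque"],s["grip_width"])
```

```text
cur ang 113.48 tcp [0.523  0.1112 0.0603] shift [-0.5 -0.2  2.8] |3| rows 0.1 turn [-2.0000e-03  6.0000e-03  1.4496e+01] t 7.00 q [ 0.08  0.48  1.82 -0.    0.83 -0.33]
[-6.85348185 -1.70338681 21.14992023] [-0.29785778  1.0207598  -0.03883051] 0.14784766399421137
```

Request:
apply_moves(
  plan=[
    [[255,0,0,-1,0,0,1.4],[255,0,0,-1,0,0,2.8],[255,0,0,-1,0,0,4.2],[255,0,0,-1,0,0,5.6],[255,0,0,-1,0,0,7],[255,0,0,-1,0,0,8.4],[255,0,0,-1,0,0,9.8],[255,0,0,-1,0,0,11.2]],
  ],
)

```text
t: 7.67
tcp_pos: [0.5239, 0.1111, 0.0604]
ee_rot: [0.001, 0.878, 0.478, 0.0]
contact_force: [-1.3, -2.7, 8.0]
grip_width: 0.15
```

Request:
apply_moves(
  plan=[
    [[255,0,0,0,0,0,1.3],[255,0,0,0,0,0,2.6],[255,0,0,0,0,0,3.3],[255,0,0,0,0,0,3.3],[255,0,0,0,0,0,3.3]],
  ],
)

```text
t: 8.08
tcp_pos: [0.5241, 0.1109, 0.0604]
ee_rot: [0.001, 0.937, 0.35, 0.001]
contact_force: [-1.0, -2.1, 7.6]
grip_width: 0.155
```

Run:
```python
from h import *
plan((.5230,.1107,.0575),41)
s=observe();print(s["contact_force"],s["torque"],s["grip_width"])
```

```text
cur ang 40.96 tcp [0.5241 0.1109 0.0604] shift [-0.9 -0.6  2.9] |3| rows 0.1 turn [ 0.019 -0.007 -0.008] t 8.08 q [ 0.08  0.48  1.82 -0.    0.83  0.94]
[-0.95154931 -2.14239095  7.62515427] [-0.60105606  0.15709773 -0.01968428] 0.15493442770886257
```

Request:
apply_moves(
  plan=[
    [[0,0,0,0,0,0,0],[0,0,0,0,0,0,0],[0,0,0,0,0,0,0],[0,0,0,-10,0,0,0],[0,0,0,-40,0,0,0],[0,0,0,-80,0,0,0],[0,0,0,-80,0,0,0],[0,0,0,-80,0,0,0]],
  ],
)

```text
t: 8.75
tcp_pos: [0.5256, 0.1119, 0.1422]
ee_rot: [0.001, 0.937, 0.35, 0.003]
contact_force: [-0.6, -0.2, -0.3]
grip_width: 0.999
```

Run:
```python
from h import *
f=frame("wrist"); crop(f,0,0,560,420,1.4,"pics/w4.png")
plan((.521,.2397,.14),91)
```

```text
cur ang 40.98 tcp [0.5241 0.1118 0.1405] shift [ 81.6 -98.6   0.5] |128| rows 3.1 turn [  0.025  -0.016 -10.004] t 8.80 q [0.08 0.37 1.75 0.   1.02 0.94]
```

View pics/w4.png

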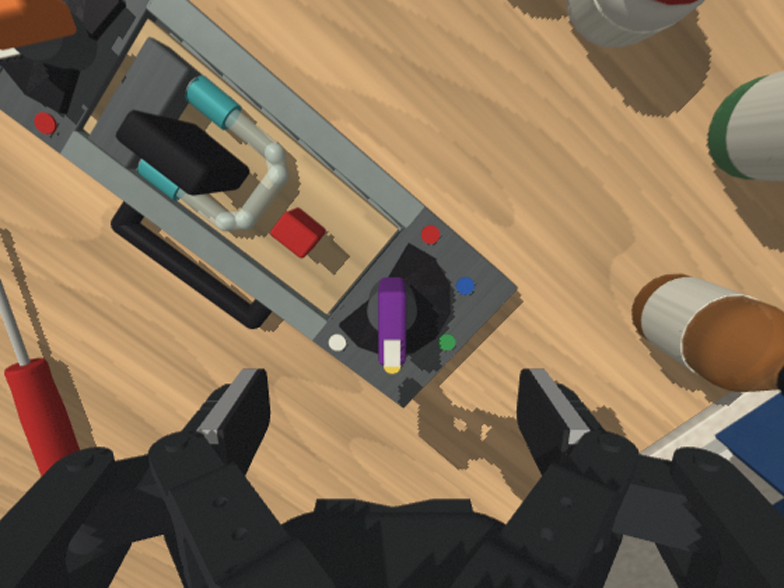

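Request:
apply_moves(
  plan=[
    [[0,82,-99,0,0,0,-10],[0,82,-99,0,0,0,-10],[0,82,-99,0,0,0,-10],[0,82,-99,0,0,0,-10],[0,82,-99,0,0,0,-10],[0,82,-99,0,0,0,-10],[0,82,-99,0,0,0,-10],[0,82,-99,0,0,0,-10]],
  ],
)

```text
t: 9.47
tcp_pos: [0.519, 0.24, 0.1377]
ee_rot: [-0.001, 0.699, 0.715, -0.001]
contact_force: [0.2, -0.1, 0.3]
grip_width: 0.997
```

Run:
```python
from h import *
ft=frame("top"); crop(ft,200,150,290,230,8,"pics/th.png")
f=frame("wrist"); crop(f,0,0,560,420,1.4,"pics/w5.png");np.savez("w5.npz",**f)
plan((.521,.2397,.059),90.96)
print(proj(f,[.521,.2397,.094])*1.4,proj(f,[.521,.2597,.094])*1.4)
```

```text
cur ang 90.75 tcp [0.5195 0.2398 0.1381] shift [-0.1  1.7 79.1] |79| rows 1.9 turn [-0.027  0.007 -0.042] t 9.57 q [0.31 0.42 1.67 0.   1.05 0.3 ]
[398.03490644 332.00239958] [398.85785533 291.54077326]
```

View pics/w5.png

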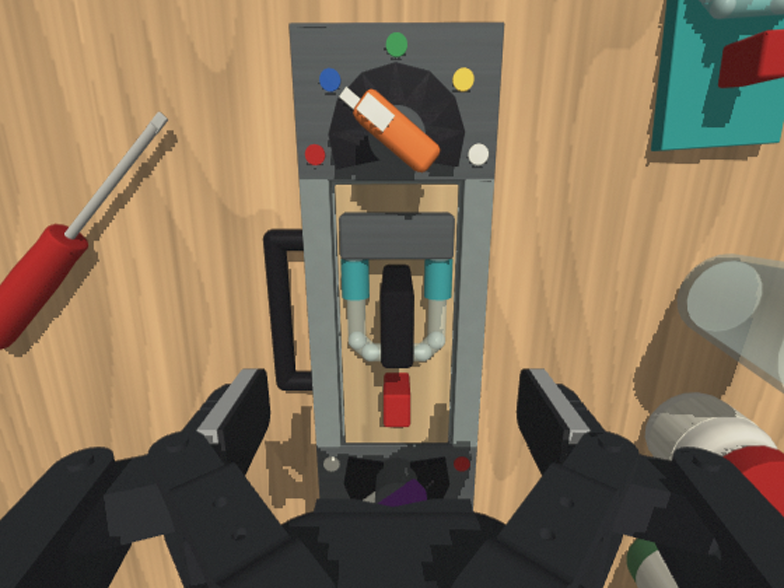

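Request:
apply_moves(
  plan=[
    [[0,0,1.5,20,0,0,0],[0,0,1.5,50,0,0,0],[0,0,1.5,78,0,0,0],[0,0,1.5,78,0,0,0],[0,0,1.5,78,0,0,0],[255,0,1.5,78,0,0,0],[255,0,1.5,78,0,0,0],[255,0,1.5,78,0,0,0]],
  ],
)

```text
t: 10.23
tcp_pos: [0.5232, 0.2406, 0.0629]
ee_rot: [0.001, 0.701, 0.713, 0.001]
contact_force: [0.6, 0.4, -0.9]
grip_width: 0.603
```

Request:
apply_moves(
  plan=[
    [[255,0,0,0,0,0,0],[255,0,0,0,0,0,0],[255,0,0,0,0,0,0],[255,0,0,0,0,0,0],[255,0,0,0,0,0,0]],
  ],
)

```text
t: 10.65
tcp_pos: [0.5221, 0.2403, 0.062]
ee_rot: [0.0, 0.701, 0.713, 0.0]
contact_force: [-1.1, -0.3, 6.4]
grip_width: 0.176
```

Run:
```python
from h import *
plan((.521,.2397,.059),91)
s=observe();print(s["contact_force"],s["torque"],s["grip_width"])
```

```text
cur ang 90.97 tcp [0.5221 0.2403 0.062 ] shift [-0.6 -1.2  3. ] |3| rows 0.1 turn [ 0.009 -0.004 -0.007] t 10.65 q [0.31 0.52 1.73 0.   0.89 0.29]
[-1.07432207 -0.27515748  6.44848765] [-0.07114251  0.13094832 -0.07773965] 0.17623600639419182
```

Request:
apply_moves(
  plan=[
    [[255,0,0,-4,0,0,0],[255,0,0,-9,0,0,0],[255,0,0,-15,0,0,0],[255,0,0,-24,0,0,0],[255,0,0,-40,0,0,0],[255,0,0,-60,0,0,0],[255,0,0,-60,0,0,0]],
  ],
)

```text
t: 11.23
tcp_pos: [0.5244, 0.241, 0.1251]
ee_rot: [0.001, 0.701, 0.713, 0.003]
contact_force: [1.7, 0.3, -3.5]
grip_width: 0.178
```

Run:
```python
from h import *
plan((.521,.2397,.20),91)
s=observe();print(s["contact_force"],s["torque"],s["grip_width"])
f=frame("wrist"); crop(f,0,0,560,420,1,"pics/w6.png")
f=frame("side"); crop(f,220,180,340,360,3,"pics/s6.png")
```

```text
cur ang 90.98 tcp [0.5244 0.241  0.1251] shift [ -1.1  -3.  -74.9] |75| rows 1.8 turn [ 0.07  -0.023 -0.005] t 11.23 q [0.31 0.44 1.68 0.   1.02 0.29]
[ 1.65534074  0.2522862  -3.45582289] [ 0.10385758 -0.06775351  0.0382399 ] 0.17760145853246198
```

View pics/s6.png

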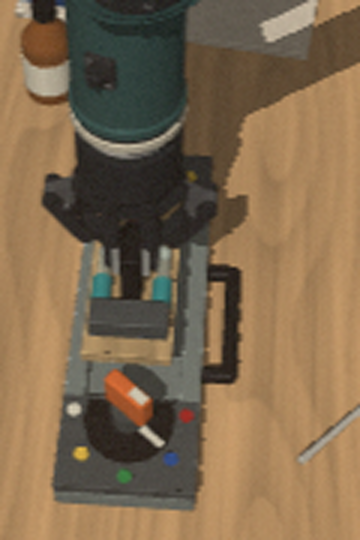

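View pics/w6.png

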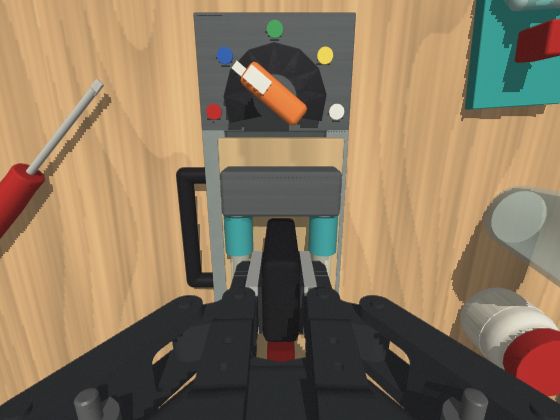

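Run:
```python
from h import *
ft=frame("top"); fs=frame("side"); fw=dict(np.load("w1.npz"))
o=lambda u,k,x0:(u+.5)/k-.5+x0
A=[onz(ft,o(u,4.5,300),o(v,4.5,130),.01)[:2] for u,v in((88,500),(258,524),(133,107))]
print("top",fit2([(-.215,.065),(-.215,-.065),(.097,.065)],A))
B=[onz(fs,o(u,6,210),o(v,6,130),.01)[:2] for u,v in((674,407),(706,240),(92,318))]
print("side",fit2([(-.215,.065),(-.215,-.065),(.097,.065)],B))
C=[onz(fw,u/1.4,v/1.4,.01)[:2] for u,v in((190,164),(330,226))]
print("wrist(moving)",fit2([(-.215,.065),(-.215,-.065)],C))
crop(fs,210,130,340,210,6,"pics/ss2.png");crop(ft,300,130,400,260,4.5,"pics/ts2.png")
```

```text
top (np.float64(-0.11934303125446706), array([ 0.58684366, -0.19609465]), array([0.00246024, 0.00019392, 0.00250967]))
side (np.float64(-0.12981473840507268), array([ 0.58575381, -0.19944949]), array([0.00101843, 0.00145551, 0.00120282]))
wrist(moving) (np.float64(-0.12292408723631904), array([ 0.59116005, -0.19655077]), array([0.00100423, 0.00100423]))
```

Request:
apply_moves(
  plan=[
    [[255,0,0,-30,0,0,0],[255,0,0,-70,0,0,0],[255,0,0,-80,0,0,0],[255,-10,0,-80,0,0,1],[255,-30,-2,-80,0,0,2.2],[255,-60,-4,-80,0,0,3.4],[255,-90,-8,-80,0,0,4.6],[255,-120,-12,-80,0,0,5.8]],
  ],
)

```text
t: 12.1
tcp_pos: [0.5109, 0.1189, 0.1997]
ee_rot: [-0.0, 0.858, 0.513, -0.001]
contact_force: [0.2, -0.5, -3.0]
grip_width: 0.18
```

Run:
```python
from h import *
plan((.4659,-.1824,.20),-7.1)
s=observe();print(s["contact_force"],s["grip_width"])
```

```text
cur ang 61.73 tcp [0.5109 0.1189 0.1997] shift [-2.866e+02  1.031e+02 -1.000e-01] |305| rows 7.3 turn [-9.0000e-03  2.5000e-02  1.3766e+01] t 12.10 q [ 0.1   0.28  1.71 -0.    1.15  0.59]
[ 0.23997342 -0.53042341 -3.01513786] 0.1796911528665633
```

Request:
apply_moves(
  plan=[
    [[255,-30,11,0,0,0,1.3],[255,-65,23,0,0,0,2.6],[255,-100,36,0,0,0,3.9],[255,-135,49,0,0,0,5.2],[255,-170,61,0,0,0,6.5],[255,-205,74,0,0,0,7.8],[255,-240,86,0,0,0,9.1],[255,-265,95,0,0,0,10.4]],
  ],
)

```text
t: 12.77
tcp_pos: [0.4699, -0.1612, 0.1999]
ee_rot: [0.0, 0.996, 0.084, -0.001]
contact_force: [0.1, -0.0, -2.9]
grip_width: 0.178
```

Run:
```python
from h import *
plan((.4659,-.1824,.14),-7.1)
s=observe();print(s["contact_force"],s["grip_width"])
```

```text
cur ang 9.60 tcp [ 0.4699 -0.1612  0.1999] shift [-7.4 20.2 59.9] |64| rows 1.5 turn [2.00e-03 2.00e-02 3.34e+00] t 12.77 q [-0.47  0.25  1.77 -0.    1.13  0.93]
[ 0.14455882 -0.02505836 -2.92771456] 0.1784789177765437
```

Request:
apply_moves(
  plan=[
    [[255,-3,10,0,0,0,1.3],[255,-7,20,0,0,0,2.6],[255,-7,20,0,0,0,3.3],[255,-7,20,20,0,0,3.3],[255,-7,20,50,0,0,3.3],[255,-7,20,80,0,0,3.3],[255,-7,20,80,0,0,3.3],[255,-7,20,80,0,0,3.3]],
  ],
)

```text
t: 13.43
tcp_pos: [0.4657, -0.1784, 0.1193]
ee_rot: [-0.001, 0.998, -0.057, -0.003]
contact_force: [-0.3, 0.4, -2.8]
grip_width: 0.174
```

Run:
```python
from h import *
plan((.4659,-.1824,.0505),-7.1)
s=observe();print(s["contact_force"],s["grip_width"])
f=frame("wrist"); crop(f,0,0,560,420,1.4,"pics/w7.png"); np.savez("w7.npz",**f)
```

```text
cur ang -6.53 tcp [ 0.4657 -0.1784  0.1193] shift [ 1.1  4.2 68.7] |69| rows 1.7 turn [-0.028  0.067  0.114] t 13.43 q [-0.5   0.36  1.85  0.    0.94  1.18]
[-0.28562825  0.38857786 -2.81945206] 0.1741621103400334
```

View pics/w7.png

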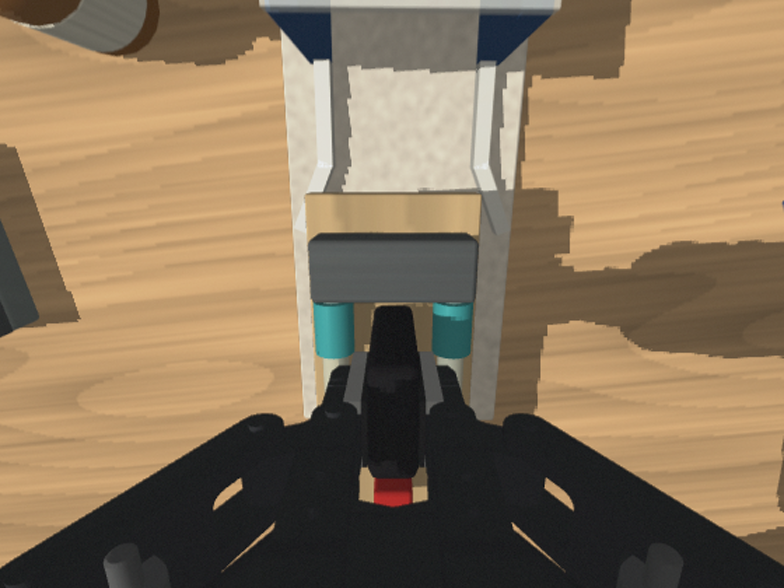

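Run:
```python
from h import *
f=dict(np.load("w7.npz"))
g=lambda u,v,z: onz(f,u/1.4,v/1.4,z)[:2]
L=[g(284,80,.01),g(304,405,.01)];Rr=[g(524,110,.01),g(496,400,.01)]
for P in(L,Rr):
    d=P[0]-P[1];print(P,np.arctan2(d[1],d[0]))
print("pillars",g(331,67,.01),g(479,67,.01))
print("guide in",g(332,75,.022),g(332,165,.022),g(477,75,.022),g(474,165,.022))
print("module front corners", g(305,193,.0913),g(481,193,.0913))
```

```text
[array([ 0.58869562, -0.13237588]), array([ 0.39116119, -0.10829848])] -0.12129132593115201
[array([ 0.5591019 , -0.26023999]), array([ 0.38045325, -0.23746425])] -0.12680494480984847
pillars [ 0.59202686 -0.15848213] [ 0.58305383 -0.23689486]
guide in [ 0.58583767 -0.15973429] [ 0.54238454 -0.15290703] [ 0.57742498 -0.23327074] [ 0.53368063 -0.22924209]
module front corners [ 0.5323236  -0.15033628] [ 0.52450996 -0.21894025]
```

Request:
apply_moves(
  plan=[
    [[255,1,5,15,0,0,0.1],[255,1,5,35,0,0,0.1],[255,1,5,50,0,0,0.1],[255,1,5,60,0,0,0.1],[255,1,5,64,0,0,0.1],[255,1,5,66,0,0,0.1],[255,1,5,66,0,0,0.1]],
  ],
)

```text
t: 14.07
tcp_pos: [0.4689, -0.1849, 0.0559]
ee_rot: [0.0, 0.998, -0.061, 0.001]
contact_force: [0.6, -0.2, -3.4]
grip_width: 0.175
```

Run:
```python
from h import *
plan((.4659,-.1824,.050),-7.1)
s=observe();print(s["contact_force"],s["grip_width"])
```

```text
cur ang -7.02 tcp [ 0.4689 -0.1849  0.0559] shift [-3.3 -2.1  5.8] |7| rows 0.2 turn [ 0.004 -0.012  0.016] t 14.07 q [-0.51  0.46  1.9   0.    0.79  1.18]
[ 0.61373838 -0.20038361 -3.37989881] 0.17500340576567225
```

Request:
apply_moves(
  plan=[
    [[255,-2,-2,1,0,0,0],[255,-2,-2,3,0,0,0],[255,-2,-2,4.5,0,0,0],[255,-2,-2,5.5,0,0,0],[255,-2,-2,6,0,0,0],[255,-2,-2,6,0,0,0]],
  ],
)

```text
t: 14.57
tcp_pos: [0.4667, -0.1823, 0.05]
ee_rot: [-0.0, 0.998, -0.061, 0.0]
contact_force: [-1.9, 1.9, 4.9]
grip_width: 0.176
```

Run:
```python
from h import *
plan((.4659,-.1824,.050),-7.1)
s=observe();print(s["contact_force"],s["grip_width"])
```

```text
cur ang -7.03 tcp [ 0.4667 -0.1823  0.05  ] shift [-0.8  0.2 -0. ] |1| rows 0.0 turn [-0.001 -0.005  0.015] t 14.57 q [-0.51  0.47  1.91  0.    0.77  1.18]
[-1.85991387  1.88283822  4.88207515] 0.1764021668183238
```

Request:
apply_moves(
  plan=[
    [[0,0,0,0,0,0,0],[0,0,0,0,0,0,0],[0,0,0,0,0,0,0],[0,0,0,0,0,0,0],[0,0,0,-15,0,0,0],[0,0,0,-45,0,0,0],[0,0,0,-80,0,0,0],[0,0,0,-110,0,0,0]],
  ],
)

```text
t: 15.23
tcp_pos: [0.4664, -0.1823, 0.1606]
ee_rot: [-0.0, 0.998, -0.061, -0.0]
contact_force: [0.2, -0.2, -0.6]
grip_width: 1.004
```

Request:
apply_moves(
  plan=[
    [[0,0,0,-10,0,0,0],[0,0,0,-10,0,0,0]],
  ],
)

```text
t: 15.4
tcp_pos: [0.4686, -0.1835, 0.172]
ee_rot: [0.001, 0.998, -0.061, 0.003]
contact_force: [0.3, -0.2, -1.1]
grip_width: 1.002
```

Run:
```python
from h import *
f=frame("wrist"); crop(f,0,0,560,420,1.4,"pics/w8.png"); np.savez("w8.npz",**f)
plan((.404,-.175,.14),82)
```

```text
cur ang -7.03 tcp [ 0.4673 -0.1828  0.1701] shift [-63.9  -0.   29.9] |71| rows 1.7 turn [ 3.3000e-02 -1.5000e-02 -1.7806e+01] t 15.45 q [-0.51  0.29  1.8   0.    1.06  1.18]
```

View pics/w8.png

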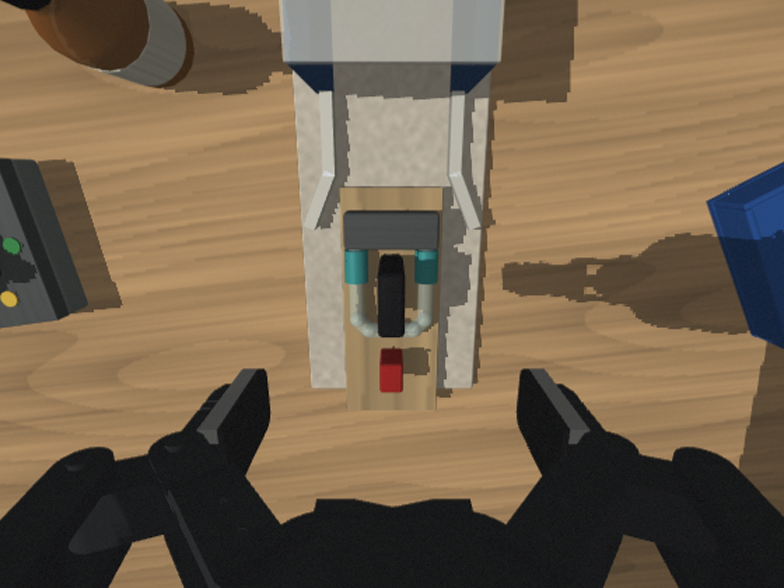

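Run:
```python
from h import *
f=dict(np.load("w8.npz"))
g=lambda u,v,z: onz(f,u/1.4,v/1.4,z)[:2]
W=[g(*p,.022) for p in((341,187),(442,187),(437,410),(347,410))]
a,p,r=fit2([(.085,.035),(.085,-.035),(-.085,-.035),(-.085,.035)],W);print(a,p,r)
Rm=np.array([[np.cos(a),-np.sin(a)],[np.sin(a),np.cos(a)]])
print("tail",Rm@[-.042,0]+p)
d=p-np.array([.586,-.1975]);c,s=np.cos(-.124),np.sin(-.124);print("in home",c*d[0]+s*d[1],-s*d[0]+c*d[1])
P=[g(*q,.01) for q in((332,95),(453,95))];print("pillars",P,(P[0]+P[1])/2)
```

```text
-0.12108970914490268 [ 0.44482428 -0.17939304] [0.00106993 0.00113412 0.00035984 0.00035504]
tail [ 0.40313182 -0.17431969]
in home -0.14233126524689693 0.0005069680915278652
pillars [array([ 0.59180314, -0.15784692]), array([ 0.58210928, -0.23703511])] [ 0.58695621 -0.19744101]
```

Request:
apply_moves(
  plan=[
    [[0,-30,0,0,0,0,-1.4],[0,-64,0,0,0,0,-2.8],[0,-64,0,0,0,0,-4.2],[0,-64,0,0,0,0,-5.6],[0,-64,0,0,0,0,-7],[0,-64,0,0,0,0,-8.4],[0,-64,0,0,0,0,-9.8],[0,-64,0,0,0,0,-11.2]],
  ],
)

```text
t: 16.12
tcp_pos: [0.4016, -0.1737, 0.1671]
ee_rot: [-0.002, 0.909, 0.417, -0.001]
contact_force: [0.1, 0.1, -0.2]
grip_width: 0.997
```

Request:
apply_moves(
  plan=[
    [[0,0,0,0,0,0,-1.4],[0,0,0,0,0,0,-2.8],[0,0,0,0,0,0,-4.2],[0,0,0,0,0,0,-5.6],[0,0,0,0,0,0,-7],[0,0,0,0,0,0,-8.4],[0,0,0,0,0,0,-9.8],[0,0,0,0,0,0,-11.2]],
  ],
)

```text
t: 16.78
tcp_pos: [0.4016, -0.1737, 0.167]
ee_rot: [-0.002, 0.607, 0.795, -0.0]
contact_force: [-0.5, 0.1, -0.4]
grip_width: 1.0
```

Request:
apply_moves(
  plan=[
    [[0,0,0,0,0,0,-1.4],[0,0,0,0,0,0,-2.8],[0,0,0,0,0,0,-4.2],[0,0,0,0,0,0,-5.6],[0,0,0,0,0,0,-7],[0,0,0,0,0,0,-8.4],[0,0,0,0,0,0,-9.8],[0,0,0,0,0,0,-11.2]],
  ],
)

```text
t: 17.45
tcp_pos: [0.4016, -0.1737, 0.167]
ee_rot: [-0.002, 0.162, 0.987, 0.001]
contact_force: [-0.8, -0.5, 0.5]
grip_width: 1.001
```

Run:
```python
from h import *
plan((.4030,-.1745,.10),172.9)
```

```text
cur ang 161.32 tcp [ 0.4016 -0.1737  0.167 ] shift [-1.9 -0.4 67. ] |67| rows 1.6 turn [ 0.018 -0.047 -2.317] t 17.45 q [-0.57  0.21  1.92  0.    1.02 -1.81]
```

Request:
apply_moves(
  plan=[
    [[0,-2,0,0,0,0,-1.4],[0,-2,0,20,0,0,-2.3],[0,-2,0,50,0,0,-2.3],[0,-2,0,67,0,0,-2.3],[0,-2,0,67,0,0,-2.3],[0,-2,0,67,0,0,-2.3]],
  ],
)

```text
t: 17.95
tcp_pos: [0.403, -0.174, 0.1003]
ee_rot: [-0.003, 0.066, 0.998, 0.001]
contact_force: [-0.2, -0.2, -0.3]
grip_width: 0.998
```

Run:
```python
from h import *
f=frame("wrist"); crop(f,0,0,560,420,1,"pics/w9.png")
plan((.4030,-.1745,.028),172.9)
```

```text
cur ang 172.47 tcp [ 0.4041 -0.1747  0.1014] shift [ 0.9 -0.1 73.4] |73| rows 1.8 turn [ 0.015 -0.03  -0.086] t 18.00 q [-0.57  0.31  1.99  0.    0.84 -2.  ]
```

View pics/w9.png

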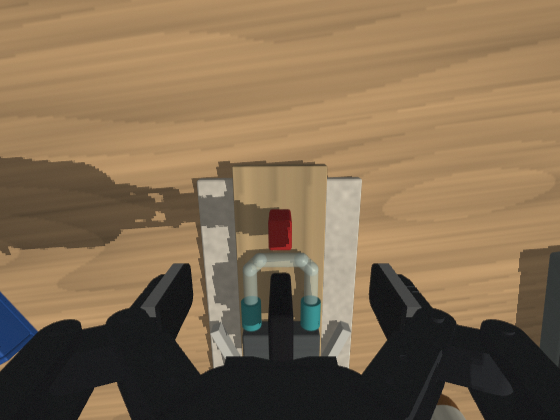

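Request:
apply_moves(
  plan=[
    [[0,3,0,20,0,0,0],[0,3,0,45,0,0,0],[0,3,0,66,0,0,0],[0,3,0,73,0,0,0],[0,3,0,73,0,0,0],[0,3,0,73,0,0,0]],
  ],
)

```text
t: 18.5
tcp_pos: [0.4024, -0.175, 0.0298]
ee_rot: [0.0, 0.066, 0.998, -0.0]
contact_force: [-0.1, -0.4, -0.0]
grip_width: 0.998
```

Run:
```python
from h import *
s=observe();print(s["contact_force"],s["grip_width"])
plan((.4010,-.1743,.028),172.9)
```

```text
[-0.11601553 -0.37424638 -0.02007916] 0.9982739204929936
cur ang 172.47 tcp [ 0.4024 -0.175   0.0298] shift [1.4 0.6 1.8] |2| rows 0.1 turn [-0.001  0.004 -0.085] t 18.50 q [-0.57  0.45  2.05  0.    0.64 -2.01]
```

Request:
apply_moves(
  plan=[
    [[255,1.5,0.5,1,0,0,-0.1],[255,1.5,0.5,1,0,0,-0.1],[255,1.5,0.5,1,0,0,-0.1],[255,1.5,0.5,1,0,0,-0.1],[255,1.5,0.5,1,0,0,-0.1],[255,1.5,0.5,1,0,0,-0.1],[255,1.5,0.5,1,0,0,-0.1],[255,1.5,0.5,1,0,0,-0.1]],
  ],
)

```text
t: 19.17
tcp_pos: [0.4008, -0.1742, 0.0287]
ee_rot: [0.0, 0.061, 0.998, -0.0]
contact_force: [-1.5, 1.2, 6.9]
grip_width: 0.172
```

Run:
```python
from h import *
s=observe();print(s["contact_force"],s["grip_width"])
d=.142
c,sn=np.cos(-.124),np.sin(-.124)
p=s["tcp_pos"]
for k in(.1,.13,.142): plan((p[0]+c*k,p[1]+sn*k,p[2]),172.9)
```

```text
[-1.45129023  1.2463087   6.88159718] 0.1720435251055345
cur ang 172.98 tcp [ 0.4008 -0.1742  0.0287] shift [-100.    -0.1    0.1] |100| rows 2.4 turn [-0.002  0.007  0.015] t 19.17 q [-0.57  0.45  2.06  0.    0.63 -2.02]
cur ang 172.98 tcp [ 0.4008 -0.1742  0.0287] shift [-1.3e+02 -2.0e-01  1.0e-01] |130| rows 3.1 turn [-0.002  0.007  0.015] t 19.17 q [-0.57  0.45  2.06  0.    0.63 -2.02]
cur ang 172.98 tcp [ 0.4008 -0.1742  0.0287] shift [-1.42e+02 -2.00e-01  1.00e-01] |142| rows 3.4 turn [-0.002  0.007  0.015] t 19.17 q [-0.57  0.45  2.06  0.    0.63 -2.02]
```

Request:
apply_moves(
  plan=[
    [[255,-6,0,-0.5,0,0,0],[255,-16,0,-0.5,0,0,0],[255,-28,0,-0.5,0,0,0],[255,-40,0,-0.5,0,0,0],[255,-52,0,-0.5,0,0,0],[255,-64,0,-0.5,0,0,0],[255,-74,0,-0.5,0,0,0],[255,-80,0,-0.5,0,0,0]],
  ],
)

```text
t: 19.83
tcp_pos: [0.4796, -0.1835, 0.0287]
ee_rot: [-0.001, 0.061, 0.998, 0.0]
contact_force: [-6.9, -0.6, 9.3]
grip_width: 0.175
```

Run:
```python
from h import *
s=observe();print(s["contact_force"],s["torque"],s["grip_width"])
plan((.5415,-.1920,.0287),172.9)
f=frame("wrist"); crop(f,0,0,560,420,1,"pics/w10.png")
f=frame("side"); crop(f,210,120,340,210,6,"pics/s10.png")
```

```text
[-6.87845372 -0.62644108  9.27310792] [ 0.07751838  1.01986737 -0.04013018] 0.17519907638878102
cur ang 172.99 tcp [ 0.4796 -0.1835  0.0287] shift [-62.5  -0.9  -0.1] |63| rows 1.5 turn [ 0.006 -0.023  0.019] t 19.83 q [-0.5   0.52  1.89 -0.    0.74 -1.95]
```

View pics/s10.png

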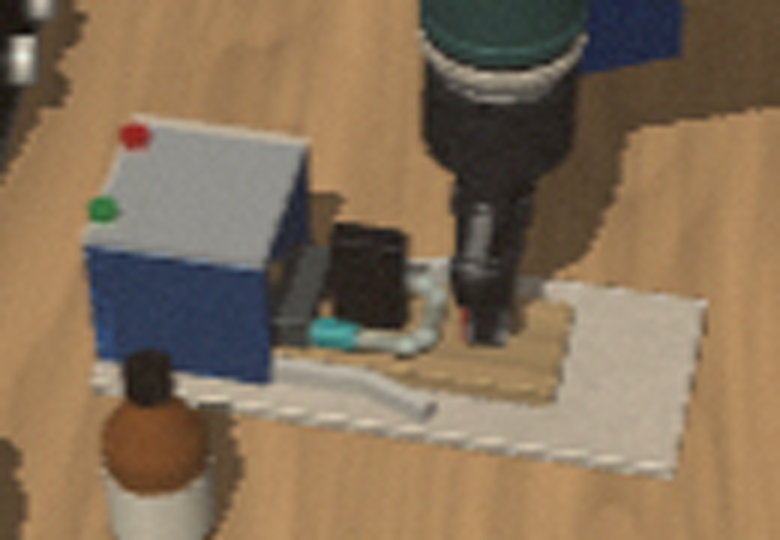

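View pics/w10.png

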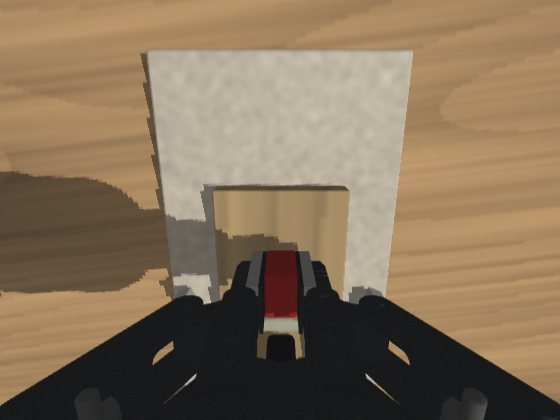

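Request:
apply_moves(
  plan=[
    [[255,-8,-0.4,-0.7,0,0,0],[255,-18,-0.4,-0.7,0,0,0],[255,-28,-0.4,-0.7,0,0,0],[255,-38,-0.4,-0.7,0,0,0],[255,-46,-0.4,-0.7,0,0,0],[255,-52,-0.4,-0.7,0,0,0],[255,-56,-0.4,-0.7,0,0,0],[255,-56,-0.4,-0.7,0,0,0]],
  ],
)

```text
t: 20.6
tcp_pos: [0.5367, -0.1913, 0.0293]
ee_rot: [0.0, 0.061, 0.998, -0.0]
contact_force: [0.3, 0.3, -3.4]
grip_width: 0.174
```

Run:
```python
from h import *
s=observe();print(s["contact_force"],s["torque"],s["grip_width"])
plan((.5415,-.1920,.0287),172.9)
```

```text
[ 0.30468573  0.34339783 -3.37075458] [-0.03016384  0.17771304  0.01387899] 0.17367175734475057
cur ang 172.99 tcp [ 0.5367 -0.1913  0.0293] shift [-4.9 -0.1  0.6] |5| rows 0.1 turn [-0.002  0.01   0.019] t 20.60 q [-0.46  0.57  1.76  0.    0.81 -1.91]
```

Request:
apply_moves(
  plan=[
    [[255,-1,0,0.6,0,0,0],[255,-2,0,0.6,0,0,0],[255,-3,0,0.6,0,0,0],[255,-4,0,0.6,0,0,0],[255,-4,0,0.6,0,0,0]],
  ],
)

```text
t: 21.02
tcp_pos: [0.5394, -0.1916, 0.0289]
ee_rot: [0.0, 0.061, 0.998, 0.0]
contact_force: [-1.1, 0.4, -2.5]
grip_width: 0.168
```

Run:
```python
from h import *
s=observe();print(s["contact_force"],s["torque"],s["grip_width"],s["tcp_pos"])
```

```text
[-1.0502596   0.37180903 -2.47482232] [ 0.04404596  0.16136216 -0.01879295] 0.16751481572952537 [ 0.53940054 -0.1916099   0.02888121]
```

Request:
apply_moves(
  plan=[
    [[255,-1,0,0.3,0,0,0],[255,-2,0,0.3,0,0,0],[255,-3,0,0.3,0,0,0],[255,-3,0,0.3,0,0,0]],
  ],
)

```text
t: 21.35
tcp_pos: [0.5416, -0.1918, 0.0288]
ee_rot: [-0.001, 0.061, 0.998, 0.0]
contact_force: [-6.5, 1.4, 5.2]
grip_width: 0.173
```

Run:
```python
from h import *
s=observe();print(s["contact_force"],s["torque"],s["grip_width"],s["tcp_pos"])
```

```text
[-6.50662326  1.3831075   5.19855531] [-0.01010519  0.75060068  0.0362247 ] 0.17253293327132313 [ 0.5416332  -0.19178523  0.02877876]
```

Request:
apply_moves(
  plan=[
    [[255,-1,0,-0.2,0,0,0],[255,-2,0,-0.2,0,0,0],[255,-3,0,-0.2,0,0,0],[255,-3,0,-0.2,0,0,0]],
  ],
)

```text
t: 21.68
tcp_pos: [0.5416, -0.1917, 0.0287]
ee_rot: [-0.003, 0.061, 0.998, 0.001]
contact_force: [-12.2, -1.2, 9.7]
grip_width: 0.173
```

Run:
```python
from h import *
s=observe();print(s["contact_force"],s["torque"],s["grip_width"],s["tcp_pos"])
```

```text
[-12.22926692  -1.18676054   9.6629477 ] [-0.23464223  1.72899145 -0.01066638] 0.1731500530808693 [ 0.54156365 -0.1917409   0.02874466]
```

Request:
apply_moves(
  plan=[
    [[255,2.5,0,0,0,0,0],[255,2.5,0,0,0,0,0],[0,2.5,0,0,0,0,0],[0,2.5,0,0,0,0,0],[0,2.5,0,0,0,0,0],[0,2.5,0,0,0,0,0],[0,5,0,-5,0,0,0],[0,8,0,-15,0,0,0]],
  ],
)

```text
t: 22.35
tcp_pos: [0.5369, -0.1911, 0.0433]
ee_rot: [-0.001, 0.061, 0.998, 0.0]
contact_force: [0.5, 1.4, 0.1]
grip_width: 0.993
```

Request:
apply_moves(
  plan=[
    [[0,0,0,-30,0,0,0],[0,5,0,-60,0,0,0],[0,20,0,-100,0,0,0],[0,60,0,-130,0,0,0],[0,100,0,-130,0,0,0],[0,100,0,-130,0,0,0],[0,100,0,-130,0,0,0]],
  ],
)

```text
t: 22.93
tcp_pos: [0.4353, -0.1781, 0.175]
ee_rot: [-0.0, 0.062, 0.998, 0.0]
contact_force: [-0.1, -0.3, -0.3]
grip_width: 0.999
```

Run:
```python
from h import *
s=observe();print(s["contact_force"],s["torque"],s["grip_width"],s["tcp_pos"],s["t"])
f=frame("wrist"); crop(f,0,0,560,420,1.4,"pics/w11.png");np.savez("w11.npz",**f)
f=frame("side"); crop(f,210,120,340,210,6,"pics/s11.png")
f=frame("top"); crop(f,160,120,400,260,3.3,"pics/t11.png")
```

```text
[-0.0627154  -0.2506601  -0.27844835] [0.03115068 0.01251241 0.0212923 ] 0.9990411566627984 [ 0.4352669  -0.17812631  0.17495468] 22.9333
```

View pics/w11.png

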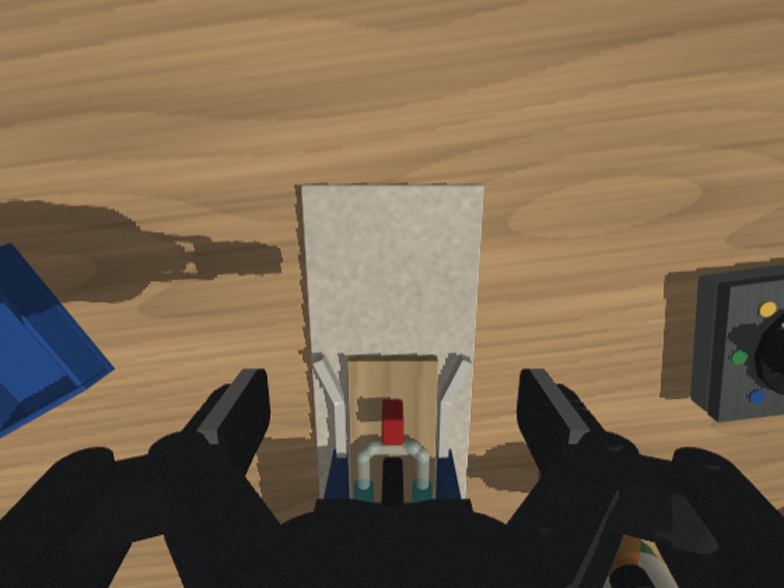

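View pics/s11.png

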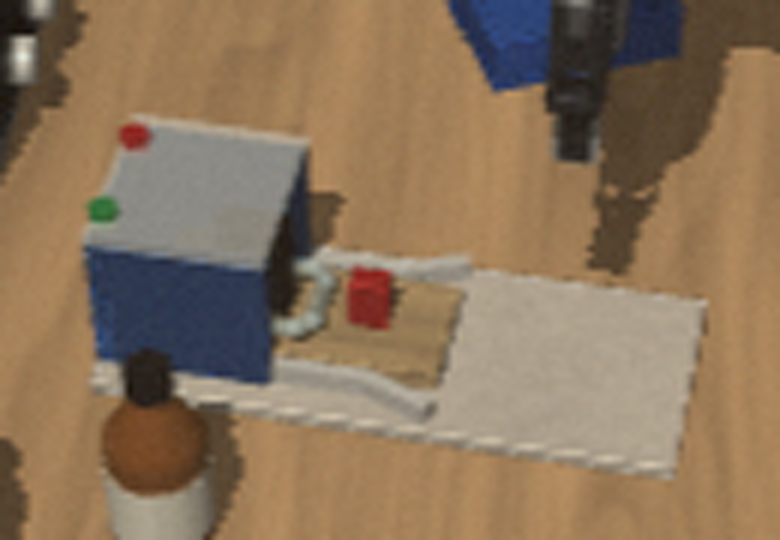

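View pics/t11.png

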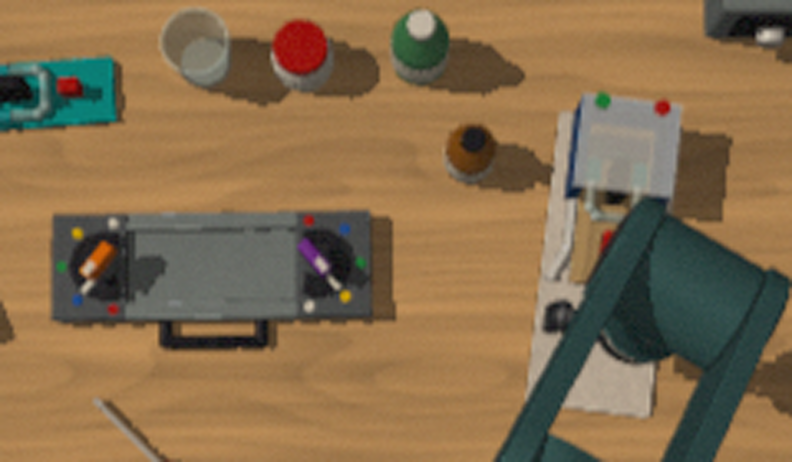

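Run:
```python
from h import *
f=dict(np.load("w11.npz"))
g=lambda u,v,z: onz(f,u/1.4,v/1.4,z)[:2]
A,B=g(302,185,.01),g(484,185,.01);C,D=g(349,355,.022),g(437,355,.022)
ex=np.array([np.cos(-.124),np.sin(-.124)]);ey=np.array([-ex[1],ex[0]]);d=(C+D)/2-(A+B)/2
print("module home x",(d@ex)-.130,"y",d@ey,np.linalg.norm(A-B),np.linalg.norm(C-D), np.arctan2(*(A-B)[::-1])-np.arctan2(*(C-D)[::-1]))
```

```text
module home x -0.0048600489431324945 y 0.0001285048641895758 0.12810491147456365 0.06712614843453055 -0.00012158138389661843
```

Run:
```python
from h import *
f=dict(np.load("w11.npz")); crop(f,200,120,360,320,3,"pics/w11z.png")
```

```text
(no output)
```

View pics/w11z.png

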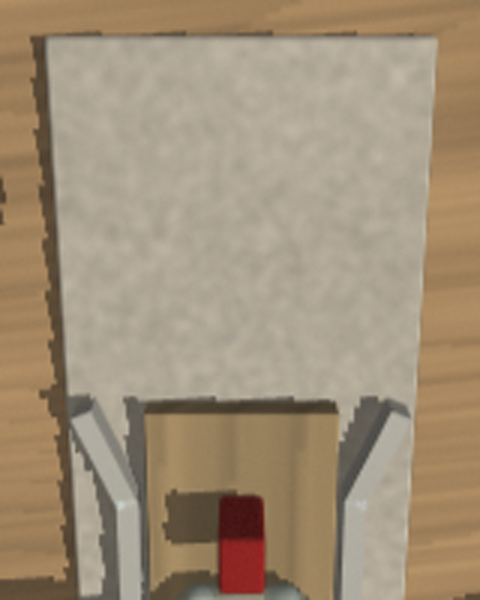

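Run:
```python
from h import *
f=dict(np.load("w11.npz"))
g=lambda u,v,z: onz(f,(u+.5)/3-.5+200,(v+.5)/3-.5+120,z)[:2]
A,B=g(47,37,.01),g(437,38.5,.01)
ex=np.array([np.cos(-.124),np.sin(-.124)]);ey=np.array([-ex[1],ex[0]])
for (C,D) in ((g(145,414,.022),g(338.5,414,.022)),(g(145,401,.01),g(337,401,.01))):
    d=(C+D)/2-(A+B)/2
    print("x",(d@ex)-.130,"y",d@ey,np.linalg.norm(A-B),np.linalg.norm(C-D))
```

```text
x -0.0001632126206219664 y -4.182735009745414e-06 0.12811858177376184 0.0691783327900452
x 0.000348306773584689 y -0.0002963154988022212 0.12811858177376184 0.07109628252503344
```

```bash
python3 -c "
from plant import robot
print(robot.finish_job())"
```

```text
the job is handed in; nothing more can be done
None
```

I finished the task and handed it in at about 23 s of the 67 s allowed; the hand-in gives no verdict, so the result is unconfirmed.

- **Dials:** I turned orange to the blue dot and purple to the yellow dot. In the last top picture both pointers still stand at those dots.
- **Landing:** I lifted the module out by the black handle and set it on the landing about 142 mm before home, 0.5 mm off the centre line. Then I let go.
- **Sliding home:** I took it again by the red tail grip and slid it in until it stopped. Pushing 3 mm further raised the force from 6.5 to 12 N and the gripper did not advance. I then released it and backed the gripper clear.
- **Final position:** From the last wrist picture, the module is within about 0.5 mm of home along the bay and 0.3 mm across. It is in line, and the contact force reads about zero.
- **Bystanders:** The bottles, beaker and jar show no sign of having moved in the last views. I did not measure them again.

**Disagreement:** My first reading of that picture put the module 4.9 mm short. I had taken the lower edge of its end face for the top edge. Reading each edge at its proper height, both agree with the roughly 142 mm it had travelled.

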